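# Lock the open filter cap on the autosampler

### The job

One of the three bayonet filter caps on the blue autosampler, the orange one, stands up unlocked in its port. Push it down against its spring, turn it a quarter turn clockwise (seen from above) while it is down, then let it rise into its seat and let go. Leave the green and grey caps, which are already locked, alone.

Things in the scene. Friction and masses are not known exactly. Their poses are not given: they have to be found in the camera images.
- cap_orange: Orange cap, unlocked in its port, 0.1 kg: body 42 mm across, 30 mm high; grip bar on top 40 long, 13 thick, from 30 to 60 mm above the origin. Lugs below the bar's ends. Origin: centre of underside; x along the bar, z up. Turns only when pushed 12 mm down or more (17 is good, 22 the bottom), only clockwise from above; lugs can rise from 76 deg to the stop at 104. 2 mm of side play.
- port_orange: Aluminium collar fixed on the deck, 74 mm across, 33 high, around the orange cap. Origin: centre of underside; z up. Lug openings at +x, -x; red dots at +y, -y. Start: bar along x, cap's underside 28 mm above this origin on a spring plate (6 N, 12 N when 22 mm down). Locked: bar along y, underside at 22 mm, held up in the seat by the spring, so it cannot turn back.
- cap_green: Green filter cap of the same make, already locked in a port of its own about 120 to 240 mm away; origin at the centre of its underside, x along its grip bar. To be left alone.
- cap_grey: Grey filter cap of the same make, already locked in a port of its own; origin at the centre of its underside, x along its grip bar. To be left alone.
Not all that is in view belongs to the job. There is more than one size of the cap_orange; the one meant has the size given above.

How it is judged:
By the outcome, as a careful person would: the job done as asked, in the order asked, and still so for the second after the job is handed in, with the robot touching nothing.
It also fails if it takes over 35 s, if anything falls off the work surface, if the arm or the gripper's body presses on something with over 40 N, if the wrist force passes 120 N, or if a joint passes its speed limit or range.

### The arm

A 6-joint arm with a two-finger parallel gripper is mounted at the origin on the work surface. World frame = base frame: x ahead of the robot, y to its left, z up, the work surface at z = 0. Lengths are in m, angles in rad, forces in N, time in s.
With the tool pointing down it reaches from about 0.375 to 0.9 m from the base axis. Payload 3.1 kg.
Tool frame: the origin (TCP) lies at the very end of the fingers, on their centre line; the grasp point (between the pads) lies 19 mm behind it (arm.tcp_to_grasp is the z of the grasp point in the tool frame, in m); z points along the fingers, y is the direction in which the jaws open and shut (so a half turn about z gives the same grasp; the last joint's range is limited). The gripper opens to 85 mm and grips with 20 to 120 N. Pads are 22 mm wide; open, the fingers measure 114 mm over their backs; the gripper's body (76 mm by 85 mm) begins 54 mm behind the grasp point. The pads swing forward as they close: fully open they stand 13 mm farther back than shut.
Start: joints at [-1.464, 0.527, 1.433, -0, 1.181, -0.178], TCP at [0.176, -0.6, 0.195] pointing down, gripper open.
Joint ranges: [-3.08, 3.08], [-0.75, 2.2], [0.22, 2.44], [-1.43, 4.57], [0, 2.65], [-2.85, 2.85]. Speed limits (rad/s): [2.79, 2.79, 3.14, 3.14, 3.14, 3.14].

### API

Orientations are given as a rotation vector (axis times angle).
In Python, from cell import arm gives the robot as it stands. The module is installed in compiled form; this text tells all that it offers.
- The arm moves only by the tool move_arm, never from a script. Its arguments are lists of equal length, an entry for each row: "travel": the shift along the tool's x, y, z in cm, a list of three; "rotation": the turn, a rotation vector about the tool's x, y, z in degrees, a list of three; "gripper": the finger opening in cm, from 0 to 8.54. In form: {"travel": [[tx, ty, tz], ...], "rotation": [[rx, ry, rz], ...], "gripper": [gripper, ...]}. A call has 1 to 5 rows; each row shifts and turns the commanded pose from where the row before left it, along the tool's axes as they then stand; what a row does not reach is not made up. A row lasts 1/12 s, in which the tool goes at most 41.7 mm and 7.16 degrees, less where a joint would pass 70% of its speed; a pose out of reach is approached as far as the arm can. A call is refused whole if a number of a shift passes 4.17 or a number of a turn 7.16, either way. A call with a gripper value outside its range is refused whole. The fingers move at their own pace and stop on an object; the grip force is fixed at half the most. Time passes only in rows, so rows that do not move let the fingers close. It gives the time, the measured TCP pose, the force and the opening at its end, in the units of the state.
- arm.read_state(): the state, without advancing time (a new reading comes with each control period).
- arm.get_image(name): name is "scene" or "top"; returns the picture (480x640x3 uint8, blue, green, red); there is no depth.
- arm.camera_params(name): a dict with "intrinsics" (3x3 intrinsics, pixels), "rvec" (rotation vector, rad) and "tvec" (3), from world to camera coordinates, as OpenCV has them. Camera axes: x right, y down, z forward; pixel columns grow to the right and rows downward; lengths in m; the calibration is good to about 2 mm. A picture is of the moment at which its call begins. camera_params takes no time and is no camera call.
- arm.close_job(): hands the job in, once; it reports no verdict.
The state is a dict: "t": time; "joint_positions": joint angles; "dq": joint speeds; "joint_torque": joint torques, N m; "tcp_pos": TCP position; "tool_rot": TCP orientation; "force": force on the tool from outside, world axes, zero at the start; "torque": the same for the moment, N m; "grip_width": finger opening in m.
Only numpy, scipy, OpenCV 4.12 (cv2) and the standard library are available. Lean on these libraries where they do the work, as an engineer would, in place of code of your own. Each camera call takes 0.05 s, during which the arm holds its last target. There are 200 camera calls.

## Working session

There is one attempt and no reset: what is moved stays moved. The work goes in short steps, Python scripts to look and compute and a tool call to move; the robot and the scene stay as the last step left them, time stands still between calls to the robot, and variables do not carry over. Pictures are saved under pics/ and viewed, about 8 in all and at most 12, crops included, and the job is handed in when it is done.

Besides the shell and the picture viewer there is one more tool, called by a JSON object that holds its "method" and its "body", one argument or row to a line. move_arm: Moves the arm, as the interface text tells. Its arguments: {"type":"object","properties":{"travel":{"type":"array"},"rotation":{"type":"array"},"gripper":{"type":"array"}},"required":["travel","rotation","gripper"]}

```bash
mkdir -p pics; cat > h.py <<'E'
import numpy as np, cv2
from cell import arm
def cam(n):
    p=arm.camera_params(n); R,_=cv2.Rodrigues(np.array(p["rvec"],float)); return np.array(p["intrinsics"],float),R,np.array(p["tvec"],float).ravel()
def ray(n,u,v,z):
    K,R,t=cam(n); c=-R.T@t; d=R.T@np.linalg.solve(K,[u,v,1.]); return c+d*(z-c[2])/d[2]
def proj(n,P):
    K,R,t=cam(n); q=K@(R@np.array(P,float)+t); return q[:2]/q[2]
E
python3 - <<'E'
from h import *
for n in("scene","top"):
    cv2.imwrite(f"pics/{n}0.png",arm.get_image(n)); K,R,t=cam(n); print(n,-R.T@t,R[2],K[0,0])
s=arm.read_state();print(s)
E
```

```text
scene [ 0.76670503 -0.23440845  0.60718434] [-0.44326464  0.39780825 -0.80328392] 480.0469058855156
top [0.39059724 0.0341441  0.86577362] [ 0.12058916  0.01338514 -0.99261226] 493.39291189526233
{'t': 0.1, 'joint_positions': array([-1.46449810e+00,  5.28395835e-01,  1.43376336e+00, -2.14092022e-05,
        1.18142481e+00, -1.78507939e-01]), 'dq': array([ 4.68778868e-05, -2.97781809e-03, -3.35672190e-03,  1.31191528e-03,
        3.29345000e-04,  5.57125200e-04]), 'joint_torque': array([-7.66479479e-05, -4.43304563e+01, -1.78586519e+01, -2.00103641e-04,
        3.87495689e-03, -2.27705607e-05]), 'tcp_pos': array([ 0.17554683, -0.59909225,  0.19382109]), 'tool_rot': array([-3.10782040e+00, -4.45592120e-01, -8.17806976e-05]), 'force': array([ 0.22157222,  0.47093955, -0.28728086]), 'torque': array([-0.03780515, -0.07762764,  0.030504  ]), 'grip_width': 0.08526869404096185}
```

View pics/scene0.png

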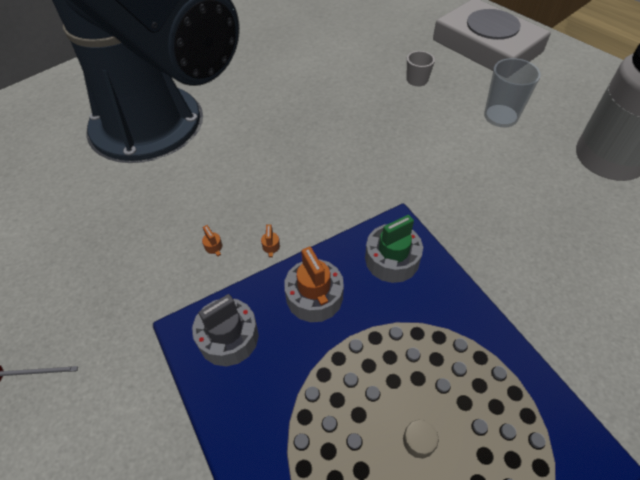

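View pics/top0.png

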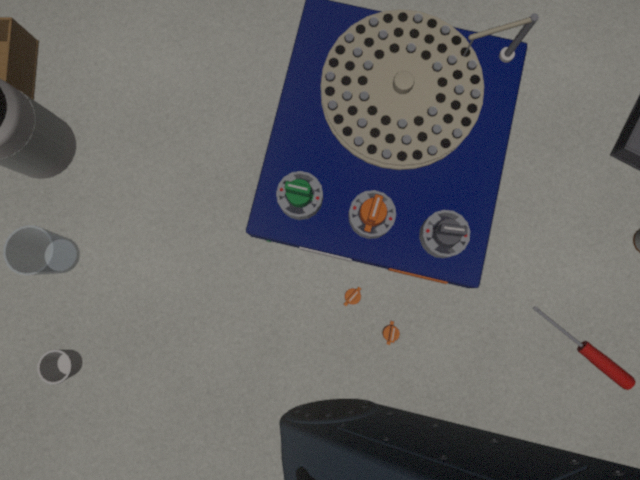

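Scene view: orange cap at about (313,275), green at (397,240), grey at (222,320). Top view: orange at (373,213), green at (299,193), grey at (447,231). The small loose orange caps are decoys. I'll zoom in on both views of the orange cap.

```bash
python3 - <<'E'
from h import *
a=cv2.imread("pics/scene0.png")[235:330,265:365]; b=cv2.imread("pics/top0.png")[180:250,335:410]
f=lambda i:cv2.resize(i,(400,int(400*i.shape[0]/i.shape[1])),interpolation=cv2.INTER_CUBIC)
a,b=f(a),f(b); h=max(len(a),len(b)); p=lambda i:cv2.copyMakeBorder(i,0,h-len(i),0,0,cv2.BORDER_CONSTANT)
cv2.imwrite("pics/crop1.png",np.hstack([p(a),p(b)]))
for n in("scene","top"):
    m=cv2.cvtColor(cv2.imread(f"pics/{n}0.png"),cv2.COLOR_BGR2HSV); m=cv2.inRange(m,(3,130,80),(18,255,255))
    c=max(cv2.findContours(m,0,2)[0],key=cv2.contourArea); print(n,cv2.contourArea(c),cv2.minAreaRect(c))
# crop px -> full: scene /4+(265,235); top /5.333+(335,180)
E
```

```text
scene 823.5 ((312.8893127441406, 275.27301025390625), (32.57273483276367, 55.832786560058594), 4.969740867614746)
top 615.5 ((372.3658752441406, 211.7073211669922), (25.924846649169922, 34.67057800292969), 51.34019470214844)
```

View pics/crop1.png

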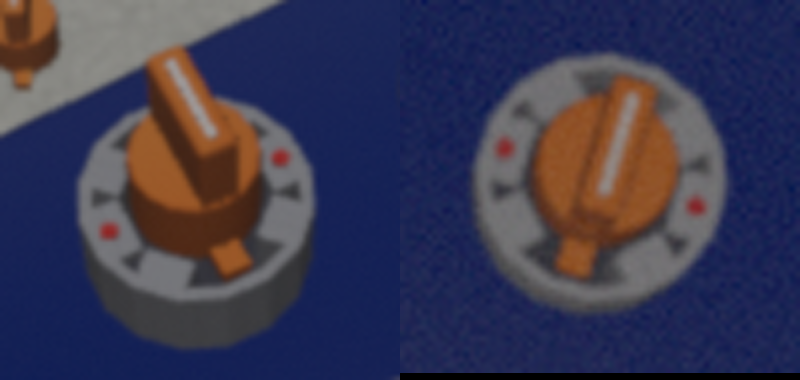

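Crop: in the top view the stripe runs from (378.5,198.2) to (373.3,216.2), with the red dots at (354.7,207.8) and (390.7,218.6). In the scene view the stripe centre is about (313,260.3) and the dots are at (335.3,274.5) and (292.3,292.8). Next I'll triangulate these.

```bash
cat >> h.py <<'E'
def tri(a,b):
    Ps=[]
    for n in("scene","top"):
        K,R,t=cam(n); Ps.append(K@np.c_[R,t])
    X=cv2.triangulatePoints(Ps[0],Ps[1],np.array(a,float).reshape(2,1),np.array(b,float).reshape(2,1)).ravel(); X=X[:3]/X[3]
    return X, np.round(proj("scene",X)-a,1), np.round(proj("top",X)-b,1)
E
python3 - <<'E'
from h import *
S=lambda u,v:(u/4+265-.4,v/4+235-.4); T=lambda u,v:((u-400)/5.333+335-.4,v/5.333+180-.4)
pts={"stripe far":(S(168,62),T(632,97)),"stripe near":(S(213,135),T(604,193)),"dot1":(S(109,231),T(505,148)),"dot2":(S(281,158),T(696,206))}
r={k:tri(*v) for k,v in pts.items()}
for k,v in r.items(): print(k,*v)
a,b,c,d=[r[k][0] for k in pts]
print((a+b)/2,(c+d)/2,np.degrees(np.arctan2(*(a-b)[1::-1])),np.degrees(np.arctan2(*(c-d)[1::-1])),np.linalg.norm(c-d),np.linalg.norm(a-b))
E
```

```text
stripe far [ 0.52955965 -0.04073728  0.16672064] [ 3.4 -0.4] [2.  1.5]
stripe near [ 0.51969771 -0.03083607  0.10493667] [-5.6  0.5] [-3.3 -2.7]
dot1 [ 0.52255746 -0.03275405  0.06472062] [21.6 -4.6] [14.3  8.1]
dot2 [ 0.52971646 -0.04183583  0.11594847] [-24.1   0.3] [-12.8 -12.7]
[ 0.52462868 -0.03578667  0.13582865] [ 0.52613696 -0.03729494  0.09033454] -45.11387004133771 128.2480822219815 0.0525168846354457 0.06334469358864676
```

The scene camera looks back towards the robot, so the pairings have to be swapped.

```bash
python3 - <<'E'
from h import *
S=lambda u,v:(u/4+265-.4,v/4+235-.4); T=lambda u,v:((u-400)/5.333+335-.4,v/5.333+180-.4)
pts={"stripe +x":(S(213,135),T(632,97)),"stripe -x":(S(168,62),T(604,193)),"dot+y":(S(281,158),T(505,148)),"dot-y":(S(109,231),T(696,206))}
r={k:tri(*v) for k,v in pts.items()}
for k,v in r.items(): print(k,*v)
a,b,c,d=[r[k][0] for k in pts]
print((a+b)/2,(c+d)/2,np.degrees(np.arctan2(*(a-b)[1::-1])),np.degrees(np.arctan2(*(c-d)[1::-1])),np.linalg.norm(c-d),np.linalg.norm(a-b))
# green, grey rough
for n,u in(("green",(299,193)),("grey",(447,231))): print(n,ray("top",*u,.09))
E
```

```text
stripe +x [ 0.53854539 -0.03981582  0.13698364] [-1.3  0.1] [-0.7 -0.6]
stripe -x [ 0.51084389 -0.03212052  0.13743559] [-1.   0.1] [-0.6 -0.4]
dot+y [ 0.53356479 -0.00713288  0.08246475] [-1.2  0.1] [-0.7 -0.6]
dot-y [ 0.51622824 -0.06465948  0.08258361] [-1.1  0.1] [-0.6 -0.5]
[ 0.52469464 -0.03596817  0.13720962] [ 0.52489651 -0.03589618  0.08252418] -15.524948147887132 73.2289944985592 0.060082272479160995 0.028754042777205918
green [0.55380935 0.08074759 0.09      ]
grey [ 0.49473847 -0.15441765  0.09      ]
```

Good fit: the collar centre is (0.525,-0.036) with its top at z 0.0825. The bar top is at z 0.137 and the bar yaw is about -16.3°. To keep joint 6 in range I'll use tool yaw 163.8°, ending at 73.8°. Now I'll travel there with the orientation held.

{"method": "move_arm", "body": {
  "travel": [
    [2.9,-2.6,0],
    [2.9,-2.6,0],
    [2.9,-2.6,0],
    [2.9,-2.6,0],
    [2.9,-2.6,0]
  ],
  "rotation": [
    [0,0,0],
    [0,0,0],
    [0,0,0],
    [0,0,0],
    [0,0,0]
  ],
  "gripper": [8.5,8.5,8.5,8.5,8.5]
}}

```text
t: 0.52
tcp_pos: [0.2786, -0.4324, 0.1943]
tool_rot: [-3.109, -0.444, 0.0]
force: [0.2, 0.1, -0.1]
grip_width: 0.0849
```

{"method": "move_arm", "body": {
  "travel": [
    [2.9,-2.6,0],
    [2.9,-2.6,0],
    [2.9,-2.6,0],
    [2.9,-2.6,0],
    [2.9,-2.6,0]
  ],
  "rotation": [
    [0,0,0],
    [0,0,0],
    [0,0,0],
    [0,0,0],
    [0,0,0]
  ],
  "gripper": [6,5,5,5,5]
}}

```text
t: 0.93
tcp_pos: [0.3813, -0.2669, 0.1945]
tool_rot: [-3.109, -0.445, 0.0]
force: [0.8, 0.0, -0.3]
grip_width: 0.0499
```

{"method": "move_arm", "body": {
  "travel": [
    [2.9,-2.6,0],
    [2.9,-2.6,0],
    [2.9,-2.6,0],
    [2.9,-2.6,0],
    [2.9,-2.6,0]
  ],
  "rotation": [
    [0,0,-7],
    [0,0,-7],
    [0,0,-7],
    [0,0,-7],
    [0,0,-7]
  ],
  "gripper": [5,5,5,5,5]
}}

```text
t: 1.35
tcp_pos: [0.4406, -0.0845, 0.1946]
tool_rot: [2.827, 1.369, 0.001]
force: [-0.4, -0.4, -0.2]
grip_width: 0.0501
```

{"method": "move_arm", "body": {
  "travel": [
    [0,0,0],
    [0,0,0],
    [0,0,0],
    [0,0,0],
    [0,0,0]
  ],
  "rotation": [
    [0,0,-7],
    [0,0,-7],
    [0,0,-7],
    [0,0,-7],
    [0,0,-7]
  ],
  "gripper": [5,5,5,5,5]
}}

```text
t: 1.77
tcp_pos: [0.4393, -0.0857, 0.1945]
tool_rot: [-2.284, -2.156, 0.0]
force: [-0.1, 0.7, -0.2]
grip_width: 0.0496
```

{"method": "move_arm", "body": {
  "travel": [
    [0,0,0],
    [0,0,0],
    [0,0,0],
    [0,0,0],
    [0,0,0]
  ],
  "rotation": [
    [0,0,-7],
    [0,0,-7],
    [0,0,-7],
    [0,0,-7],
    [0,0,-7]
  ],
  "gripper": [5,5,5,5,5]
}}

```text
t: 2.18
tcp_pos: [0.4392, -0.0859, 0.1945]
tool_rot: [-1.531, -2.743, 0.0]
force: [0.3, 0.2, 0.3]
grip_width: 0.0501
```

{"method": "move_arm", "body": {
  "travel": [
    [0,0,0],
    [0,0,0],
    [0,0,0],
    [0,0,0],
    [0,0,0]
  ],
  "rotation": [
    [0,0,-7],
    [0,0,-7],
    [0,0,-7],
    [0,0,-7],
    [0,0,-7]
  ],
  "gripper": [5,5,5,5,5]
}}

```text
t: 2.6
tcp_pos: [0.4392, -0.086, 0.1944]
tool_rot: [-0.635, -3.076, -0.0]
force: [0.5, -0.3, -0.8]
grip_width: 0.0499
```

{"method": "move_arm", "body": {
  "travel": [
    [0,0,0],
    [0,0,0]
  ],
  "rotation": [
    [0,0,-7],
    [0,0,0]
  ],
  "gripper": [5,5]
}}

```text
t: 2.77
tcp_pos: [0.4392, -0.086, 0.1945]
tool_rot: [-0.453, -3.108, -0.0]
force: [0.1, -0.2, -0.2]
grip_width: 0.05
```

```bash
cat >> h.py <<'E'
def need(x,y,z,yaw):
    s=arm.read_state(); R,_=cv2.Rodrigues(s["tool_rot"]); y0=np.degrees(np.arctan2(R[1,0],R[0,0]))
    print("t",s["t"],"tcp",s["tcp_pos"],"yaw",y0,"tilt z",R[:,2],"tool cm",100*R.T@(np.array([x,y,z])-s["tcp_pos"]),"rz",-(yaw-y0),"F",s["force"],"w",s["grip_width"],"q",np.round(s["joint_positions"],2))
E
python3 -c "
from h import *
need(.525,-.036,.112,163.8)"
```

```text
t 2.7667 tcp [ 0.4392387  -0.08597895  0.19446761] yaw 163.43145208578105 tilt z [-7.13796278e-04  3.36726726e-04 -9.99999689e-01] tool cm [-6.80126387  7.23498501  8.24231939] rz -0.36854791421896493 F [ 0.05833504 -0.2252273  -0.16980926] w 0.05003143384864482 q [-0.44  0.29  1.86 -0.    0.99 -1.73]
```

{"method": "move_arm", "body": {
  "travel": [
    [-2.3,2.4,0],
    [-2.3,2.4,0],
    [-2.2,2.4,0.5],
    [0,0,1.5],
    [0,0,0]
  ],
  "rotation": [
    [0,0,0],
    [0,0,0],
    [0,0,-0.4],
    [0,0,0],
    [0,0,0]
  ],
  "gripper": [5,5,5,5,5]
}}

```text
t: 3.18
tcp_pos: [0.5248, -0.0354, 0.1724]
tool_rot: [-0.446, -3.105, -0.001]
force: [-0.1, 0.7, -0.6]
grip_width: 0.0503
```

```bash
python3 - <<'E'
from h import *
need(.525,-.036,.112,163.8)
a=arm.get_image("scene"); cv2.imwrite("pics/s2.png",cv2.resize(a[150:350,200:460],None,fx=3,fy=3))
E
```

```text
t 3.1833 tcp [ 0.52475937 -0.03540573  0.17241428] yaw 163.67056314019112 tilt z [-0.00428959  0.00119551 -0.99999009] tool cm [-0.06670133 -0.04990878  6.04119388] rz -0.12943685980889086 F [-0.05577713  0.73025085 -0.64647611] w 0.05028386020335133 q [-0.28  0.43  1.7  -0.    1.02 -1.57]
```

View pics/s2.png

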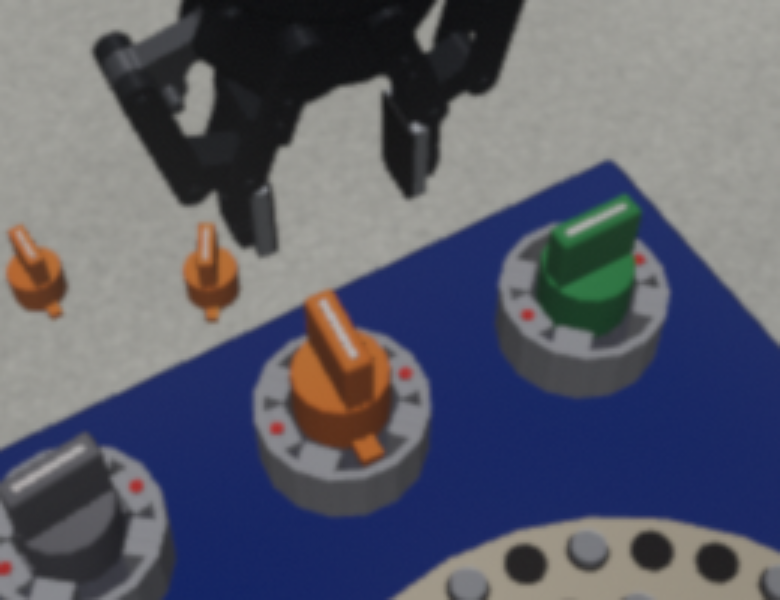

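The fingers are lined up on either side of the orange bar, at crop (250,225) and (410,165) with the bar below at (340,335). Descending, then closing.

{"method": "move_arm", "body": {
  "travel": [
    [0,0,2.5],
    [0,0,2.0],
    [0,0,1.0],
    [0,0,0.5],
    [0,0,0]
  ],
  "rotation": [
    [0,0,0],
    [0,0,0],
    [0,0,0],
    [0,0,0],
    [0,0,0]
  ],
  "gripper": [5,5,5,5,5]
}}

```text
t: 3.65
tcp_pos: [0.5243, -0.0369, 0.1142]
tool_rot: [-0.447, -3.107, -0.0]
force: [0.7, -0.9, 1.4]
grip_width: 0.0501
```

{"method": "move_arm", "body": {
  "travel": [
    [0,0,0],
    [0,0,0],
    [0,0,0],
    [0,0,0],
    [0,0,0]
  ],
  "rotation": [
    [0,0,0],
    [0,0,0],
    [0,0,0],
    [0,0,0],
    [0,0,0]
  ],
  "gripper": [3,2,1.2,0.8,0.8]
}}

```text
t: 4.07
tcp_pos: [0.5257, -0.0368, 0.1153]
tool_rot: [0.445, 3.109, -0.0]
force: [0.0, 0.1, -0.3]
grip_width: 0.0078
```

```bash
python3 - <<'E'
from h import *
need(.525,-.036,.112,163.8)
a=arm.get_image("scene"); cv2.imwrite("pics/s3.png",cv2.resize(a[150:350,200:460],None,fx=3,fy=3))
E
```

```text
t 4.0667 tcp [ 0.52572518 -0.03675895  0.11532822] yaw 163.71954523625672 tilt z [ 1.16485640e-03 -3.56817054e-04 -9.99999258e-01] tool cm [0.09129165 0.0525271  0.33271048] rz -0.08045476374329041 F [ 0.00242065  0.0705082  -0.29918189] w 0.00784080927967108 q [-0.28  0.51  1.76 -0.    0.87 -1.57]
```

View pics/s3.png

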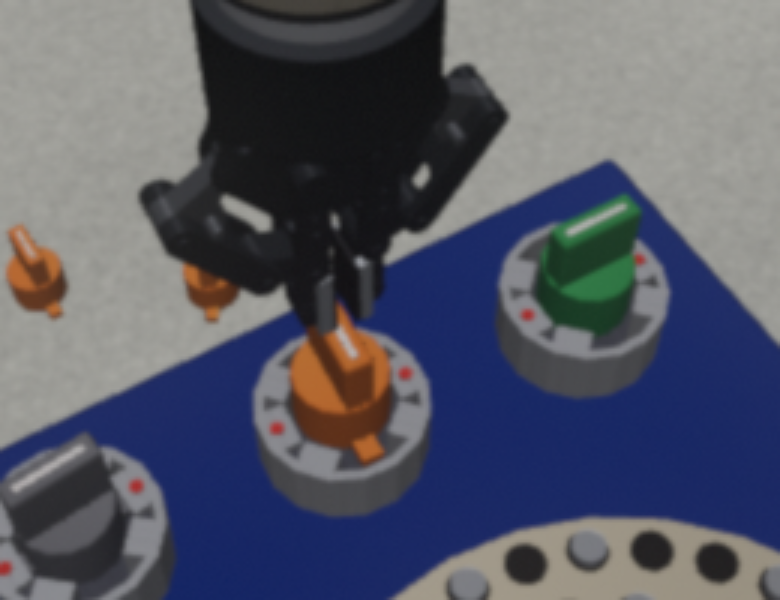

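The grip closed to 8 mm, under the bar's 13 mm, so it missed the bar. The fingertips show at crop (328,330) and (365,315), seemingly above and behind the bar. I'll compare that with the projected TCP.

```bash
python3 - <<'E'
from h import *
s=arm.read_state(); p=s["tcp_pos"]; c=lambda q:(np.array(q)-(200,150))*3
for z in(0,.01,.02,.03): print("tcp+",z,c(proj("scene",p+[0,0,z])))
print("bar top ends",[c(proj("scene",q)) for q in([.5385,-.0398,.137],[.5108,-.0321,.137])], proj("top",p))
a=arm.get_image("top"); cv2.imwrite("pics/t3.png",cv2.resize(a[130:290,270:480],None,fx=3.5,fy=3.5,interpolation=cv2.INTER_CUBIC))
print("tcp in crop",(proj("top",p)-(270,130))*3.5, s["joint_torque"])
E
```

```text
tcp+ 0 [334.92854423 360.45312895]
tcp+ 0.01 [334.17536608 346.9786627 ]
tcp+ 0.02 [333.40075808 333.12081336]
tcp+ 0.03 [332.60379244 318.86298244]
bar top ends [array([349.65266987, 355.35644763]), array([316.91346659, 301.14593768])] [373.94272943 208.23964967]
tcp in crop [363.79955302 273.83877384] [-1.63585396e-02 -3.83909261e+01 -1.27480745e+01 -9.91383458e-04
 -3.71019749e-03  4.14793840e-04]
```

View pics/t3.png

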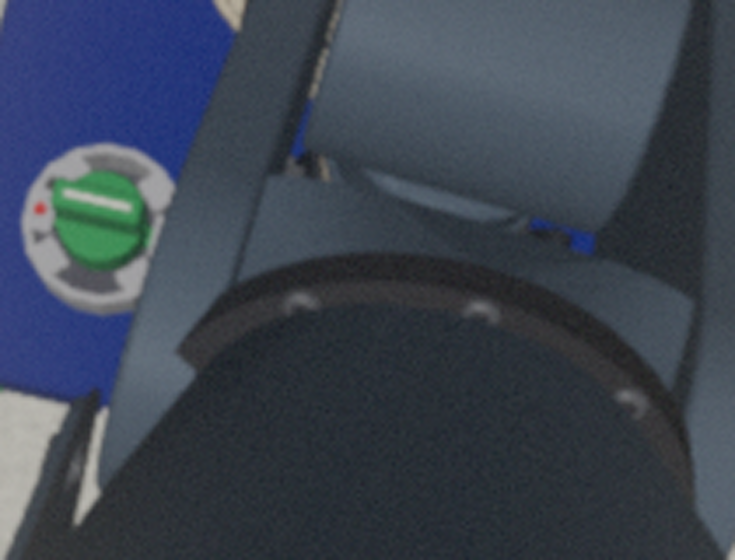

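The top view is blocked by the arm. The fingertips appear about 25 mm higher in the scene picture than the reported TCP should. I'll zoom in to settle it.

```bash
python3 - <<'E'
from h import *
print(arm.tcp_to_grasp)
a=np.mean([arm.get_image("scene").astype(float) for _ in range(4)],0).astype(np.uint8)[205:315,270:360]
a=cv2.convertScaleAbs(a,alpha=1.6,beta=15)
cv2.imwrite("pics/s4.png",cv2.resize(a,None,fx=5.4,fy=5.4,interpolation=cv2.INTER_CUBIC))
s=arm.read_state();print(s["tcp_pos"],(proj("scene",s["tcp_pos"])-(270,205))*5.4)
E
```

```text
-0.0187
[ 0.52535871 -0.03664234  0.11473243] [224.40830613 351.89112255]
```

View pics/s4.png

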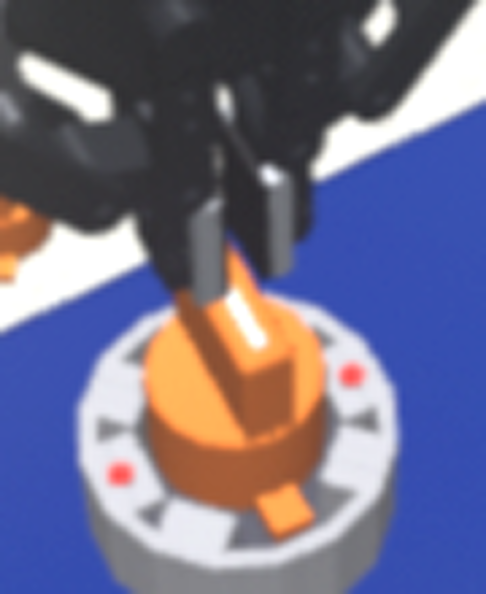

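Here the tips, at crop (210,300) and (275,275), sit over the bar top and not beside it. They are therefore really about 25 mm above the reported TCP relative to the camera frame. I'll open to 3.2 cm and descend in small steps, watching the force.

{"method": "move_arm", "body": {
  "travel": [
    [0,0,0],
    [0,0,0],
    [0,0,0],
    [0,0,0.3],
    [0,0,0.3]
  ],
  "rotation": [
    [0,0,0],
    [0,0,0],
    [0,0,0],
    [0,0,0],
    [0,0,0]
  ],
  "gripper": [3.2,3.2,3.2,3.2,3.2]
}}

```text
t: 4.78
tcp_pos: [0.5255, -0.0367, 0.1086]
tool_rot: [0.445, 3.109, -0.0]
force: [-0.3, 0.5, -0.0]
grip_width: 0.0322
```

{"method": "move_arm", "body": {
  "travel": [
    [0,0,0.3],
    [0,0,0.3],
    [0,0,0]
  ],
  "rotation": [
    [0,0,0],
    [0,0,0],
    [0,0,0]
  ],
  "gripper": [3.2,3.2,3.2]
}}

```text
t: 5.03
tcp_pos: [0.5247, -0.0365, 0.1019]
tool_rot: [-0.445, -3.108, -0.0]
force: [-1.4, 0.8, 0.0]
grip_width: 0.0322
```

```bash
python3 - <<'E'
from h import *
need(.525,-.036,.112,163.8)
a=np.mean([arm.get_image("scene").astype(float) for _ in range(2)],0).astype(np.uint8)[205:315,270:360]
cv2.imwrite("pics/s5.png",cv2.resize(cv2.convertScaleAbs(a,alpha=1.6,beta=15),None,fx=5.4,fy=5.4,interpolation=cv2.INTER_CUBIC))
E
```

```text
t 5.0333 tcp [ 0.52474494 -0.03654499  0.10186803] yaw 163.71317258345508 tilt z [-1.64341341e-03  4.57598838e-04 -9.99998545e-01] tool cm [-0.00746991  0.0594431  -1.01321269] rz -0.08682741654493498 F [-1.3732323   0.81573737  0.01013413] w 0.032203526484365974 q [-0.28  0.53  1.77 -0.    0.84 -1.57]
```

View pics/s5.png

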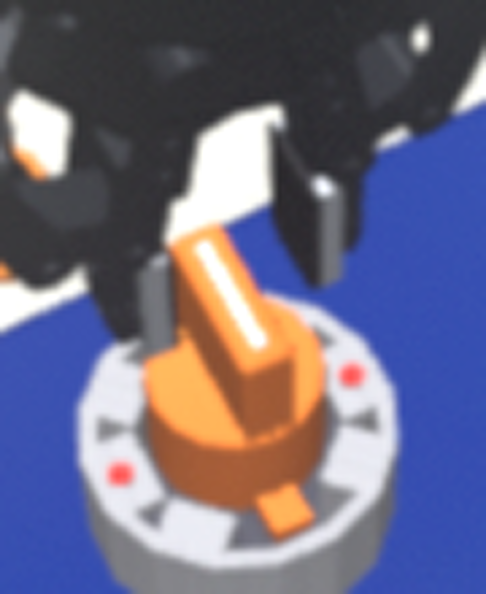

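```bash
python3 - <<'E'
from h import *
c=lambda q:np.round((np.array(q)-(270,205))*5.4)
p=arm.read_state()["tcp_pos"]; b=np.array([np.cos(np.radians(-16.3)),np.sin(np.radians(-16.3)),0]); j=np.array([-b[1],b[0],0])
for h in(.102,.115,.12,.125,.13,.135,.14): print(h,[c(proj("scene",np.r_[p[:2],h]+.011*b+s*.016*j)) for s in(-1,1)])
E
```

```text
0.102 [array([183., 446.]), array([310., 391.])]
0.115 [array([180., 416.]), array([310., 361.])]
0.12 [array([179., 405.]), array([310., 348.])]
0.125 [array([178., 393.]), array([310., 336.])]
0.13 [array([177., 381.]), array([310., 324.])]
0.135 [array([176., 368.]), array([309., 311.])]
0.14 [array([175., 356.]), array([309., 299.])]
```

Projection suggests the tips are really near z≈0.14, roughly 35–40 mm above the reported TCP, and centred sideways. I'll keep descending under force watch, then close as a test.

{"method": "move_arm", "body": {
  "travel": [
    [0,0,0.4],
    [0,0,0.4],
    [0,0,0.4],
    [0,0,0.4],
    [0,0,0]
  ],
  "rotation": [
    [0,0,0],
    [0,0,0],
    [0,0,0],
    [0,0,0],
    [0,0,0]
  ],
  "gripper": [3.2,3.2,3.2,3.2,3.2]
}}

```text
t: 5.55
tcp_pos: [0.5246, -0.0365, 0.0857]
tool_rot: [-0.445, -3.108, -0.0]
force: [0.8, -0.4, -0.8]
grip_width: 0.0322
```

```bash
python3 - <<'E'
from h import *
need(.525,-.036,.112,163.8)
a=np.mean([arm.get_image("scene").astype(float) for _ in range(2)],0).astype(np.uint8)[205:315,270:360]
cv2.imwrite("pics/s6.png",cv2.resize(cv2.convertScaleAbs(a,alpha=1.6,beta=15),None,fx=5.4,fy=5.4,interpolation=cv2.INTER_CUBIC))
E
```

```text
t 5.55 tcp [ 0.5246349  -0.03651341  0.08572773] yaw 163.71456900261694 tilt z [-1.87930620e-03  5.38761826e-04 -9.99998089e-01] tool cm [-0.01551118  0.05949335 -2.62726309] rz -0.08543099738307092 F [ 0.76399449 -0.37765835 -0.76020728] w 0.03217719111872876 q [-0.28  0.56  1.78 -0.    0.81 -1.57]
```

View pics/s6.png

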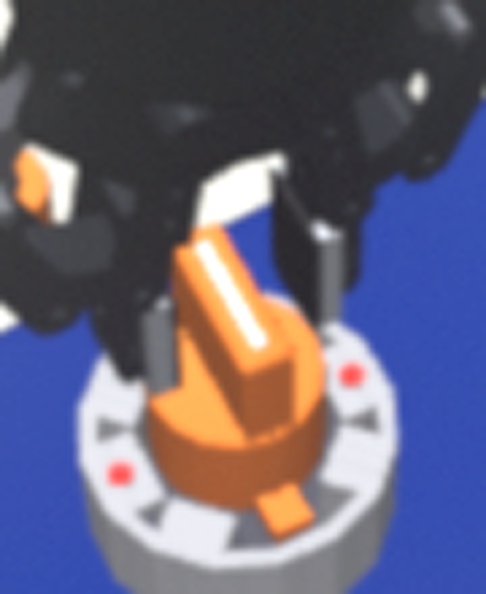

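There was no contact even at reported z 0.0857, below the estimated body top at 0.107, so the offset is vertical. The tips, at crop (177,388) and (322,322), are really at about 0.127 on both sides of the bar. I'll go down 13 mm more and close.

{"method": "move_arm", "body": {
  "travel": [
    [0,0,0.4],
    [0,0,0.4],
    [0,0,0.3],
    [0,0,0.2],
    [0,0,0]
  ],
  "rotation": [
    [0,0,0],
    [0,0,0],
    [0,0,0],
    [0,0,0],
    [0,0,0]
  ],
  "gripper": [3.2,3.2,3.2,3.2,3.2]
}}

```text
t: 6.07
tcp_pos: [0.5249, -0.0366, 0.0731]
tool_rot: [-0.445, -3.109, -0.0]
force: [0.2, 0.6, -0.8]
grip_width: 0.0317
```

{"method": "move_arm", "body": {
  "travel": [
    [0,0,0],
    [0,0,0],
    [0,0,0],
    [0,0,0],
    [0,0,0]
  ],
  "rotation": [
    [0,0,0],
    [0,0,0],
    [0,0,0],
    [0,0,0],
    [0,0,0]
  ],
  "gripper": [2.2,1.6,1.0,0.6,0.6]
}}

```text
t: 6.48
tcp_pos: [0.5255, -0.0368, 0.0739]
tool_rot: [0.445, 3.109, -0.0]
force: [-0.4, -0.4, 1.4]
grip_width: 0.0117
```

```bash
python3 - <<'E'
from h import *
need(.525,-.036,.0727,163.8); print(arm.read_state()["torque"])
E
```

```text
t 6.4833 tcp [ 0.52550897 -0.03675883  0.0739274 ] yaw 163.71974946755282 tilt z [ 4.44150180e-04 -1.99472524e-04 -9.99999881e-01] tool cm [0.07018769 0.05857979 0.12270234] rz -0.08025053244719516 F [-0.40851205 -0.35718197  1.35298466] w 0.011691940283800065 q [-0.28  0.58  1.79 -0.    0.78 -1.57]
[-0.05539935  0.02413603 -0.01489586]
```

The grip stopped at 11.7 mm with 6 commanded, so it is on the bar. Pressing down 17 mm; the spring should show 6 to 11 N.

{"method": "move_arm", "body": {
  "travel": [
    [0,0,0.3],
    [0,0,0.4],
    [0,0,0.4],
    [0,0,0.4],
    [0,0,0.2]
  ],
  "rotation": [
    [0,0,0],
    [0,0,0],
    [0,0,0],
    [0,0,0],
    [0,0,0]
  ],
  "gripper": [0.6,0.6,0.6,0.6,0.6]
}}

```text
t: 6.9
tcp_pos: [0.5256, -0.0368, 0.0572]
tool_rot: [0.445, 3.109, -0.0]
force: [-1.1, 0.1, 9.6]
grip_width: 0.0119
```

{"method": "move_arm", "body": {
  "travel": [
    [0,0,0],
    [0,0,0]
  ],
  "rotation": [
    [0,0,0],
    [0,0,0]
  ],
  "gripper": [0.6,0.6]
}}

```text
t: 7.07
tcp_pos: [0.5256, -0.0368, 0.0575]
tool_rot: [0.445, 3.109, -0.0]
force: [-0.8, -0.2, 8.0]
grip_width: 0.0121
```

```bash
python3 - <<'E'
from h import *
need(.525,-.036,.056,163.8); print(arm.read_state()["torque"])
a=np.mean([arm.get_image("scene").astype(float) for _ in range(2)],0).astype(np.uint8)[205:315,270:360]
cv2.imwrite("pics/s7.png",cv2.resize(cv2.convertScaleAbs(a,alpha=1.6,beta=15),None,fx=5.4,fy=5.4,interpolation=cv2.INTER_CUBIC))
E
```

```text
t 7.0667 tcp [ 0.52555449 -0.03676859  0.05745617] yaw 163.72494366746983 tilt z [ 5.67416926e-04 -2.74936893e-04 -9.99999801e-01] tool cm [0.07485751 0.05825488 0.14556439] rz -0.07505633253018118 F [-0.78927997 -0.17603545  7.96195071] w 0.012052500658684741 q [-0.28  0.61  1.8  -0.    0.74 -1.57]
[-0.04528167  0.30792328 -0.0252719 ]
```

View pics/s7.png

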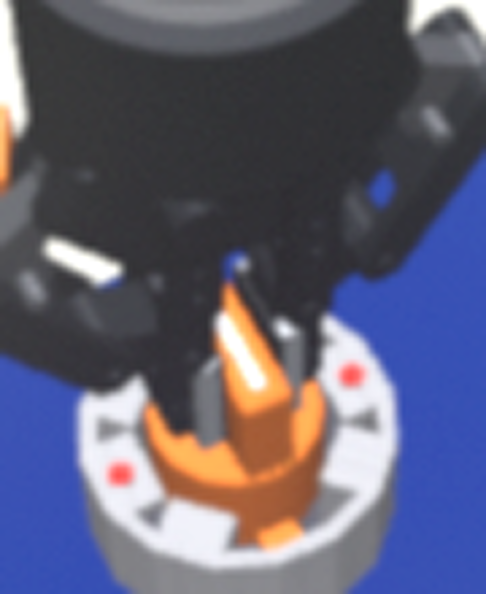

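The stripe's near end dropped from crop (265,345) to (255,385), so the cap is about 17 mm down and held. Turning clockwise (+z about the tool).

{"method": "move_arm", "body": {
  "travel": [
    [0,0,0],
    [0,0,0],
    [0,0,0],
    [0,0,0],
    [0,0,0]
  ],
  "rotation": [
    [0,0,4],
    [0,0,5],
    [0,0,5],
    [0,0,5],
    [0,0,5]
  ],
  "gripper": [0.6,0.6,0.6,0.6,0.6]
}}

```text
t: 7.58
tcp_pos: [0.5266, -0.0371, 0.0579]
tool_rot: [1.086, 2.945, -0.0]
force: [-0.2, -0.0, 9.0]
grip_width: 0.0121
```

```bash
python3 - <<'E'
from h import *
need(.525,-.036,.056,73.8); print(arm.read_state()["torque"])
E
```

```text
t 7.5833 tcp [ 0.52659455 -0.03710671  0.05787406] yaw 139.49674841236606 tilt z [ 0.00285377 -0.0010552  -0.99999537] tool cm [ 0.19365843 -0.01961022  0.18683323] rz 65.69674841236606 F [-0.16700109 -0.01175487  9.03738142] w 0.012110193544091905 q [-0.28  0.61  1.79 -0.    0.74 -1.15]
[-0.08065649  0.22646548  0.08094589]
```

{"method": "move_arm", "body": {
  "travel": [
    [0,0,0],
    [0,0,0],
    [0,0,0],
    [0,0,0],
    [0,0,0]
  ],
  "rotation": [
    [0,0,6],
    [0,0,6],
    [0,0,6],
    [0,0,6],
    [0,0,6]
  ],
  "gripper": [0.6,0.6,0.6,0.6,0.6]
}}

```text
t: 8.0
tcp_pos: [0.5269, -0.0374, 0.0579]
tool_rot: [1.812, 2.562, 0.001]
force: [-0.1, -0.2, 8.9]
grip_width: 0.0119
```

{"method": "move_arm", "body": {
  "travel": [
    [0,0,0],
    [0,0,0],
    [0,0,0],
    [0,0,0],
    [0,0,0]
  ],
  "rotation": [
    [0,0,6],
    [0,0,6],
    [0,0,6],
    [0,0,6],
    [0,0,6]
  ],
  "gripper": [0.6,0.6,0.6,0.6,0.6]
}}

```text
t: 8.42
tcp_pos: [0.5268, -0.0374, 0.058]
tool_rot: [2.414, 2.006, 0.002]
force: [-1.3, -0.6, 8.8]
grip_width: 0.012
```

{"method": "move_arm", "body": {
  "travel": [
    [0,0,0],
    [0,0,0]
  ],
  "rotation": [
    [0,0,5],
    [0,0,0]
  ],
  "gripper": [0.6,0.6]
}}

```text
t: 8.58
tcp_pos: [0.5268, -0.0374, 0.0579]
tool_rot: [2.497, 1.901, 0.003]
force: [-0.8, -0.7, 9.5]
grip_width: 0.0123
```

```bash
python3 - <<'E'
from h import *
need(.525,-.036,.056,73.8); print(arm.read_state()["torque"])
a=np.mean([arm.get_image("scene").astype(float) for _ in range(2)],0).astype(np.uint8)[205:315,270:360]
cv2.imwrite("pics/s8.png",cv2.resize(cv2.convertScaleAbs(a,alpha=1.6,beta=15),None,fx=5.4,fy=5.4,interpolation=cv2.INTER_CUBIC))
E
```

```text
t 8.5833 tcp [ 0.52683399 -0.03737482  0.05793682] yaw 74.55285733647553 tilt z [ 0.00330559 -0.00131862 -0.99999367] tool cm [ 0.08374326 -0.21407625  0.19289337] rz 0.7528573364755289 F [-0.80832192 -0.68251424  9.49384956] w 0.012263898112284824 q [-0.28  0.61  1.79 -0.    0.74 -0.01]
[-0.14488282  0.20834778 -0.07800879]
```

View pics/s8.png

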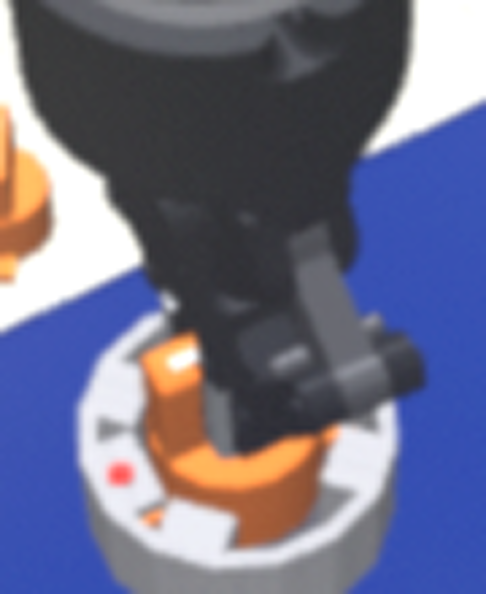

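The cap has turned about 90°: the bar now points at the red dot at crop (120,475), with the lug showing at (150,515). Now letting it rise about 11 mm.

{"method": "move_arm", "body": {
  "travel": [
    [0,0,-0.3],
    [0,0,-0.3],
    [0,0,-0.2],
    [0,0,-0.2],
    [0,0,0]
  ],
  "rotation": [
    [0,0,0],
    [0,0,0],
    [0,0,0],
    [0,0,0],
    [0,0,0]
  ],
  "gripper": [0.6,0.6,0.6,0.6,0.6]
}}

```text
t: 9.1
tcp_pos: [0.5268, -0.0373, 0.0677]
tool_rot: [2.495, 1.905, 0.003]
force: [0.2, -1.6, 6.0]
grip_width: 0.0118
```

```bash
python3 - <<'E'
from h import *
need(.525,-.036,.068,73.8); print(arm.read_state()["torque"])
E
```

```text
t 9.1 tcp [ 0.52678321 -0.03729489  0.06769505] yaw 74.72182577578518 tilt z [ 0.00324777 -0.0012348  -0.99999396] tool cm [ 0.07791406 -0.20603296 -0.03123433] rz 0.9218257757851802 F [ 0.22906864 -1.63665232  5.97227538] w 0.01184865083383479 q [-0.28  0.59  1.79 -0.    0.76 -0.02]
[-0.26139997  0.01718051 -0.01250778]
```

{"method": "move_arm", "body": {
  "travel": [
    [0,0,-0.1],
    [0,0,-0.1],
    [0,0,0]
  ],
  "rotation": [
    [0,0,0],
    [0,0,0],
    [0,0,0]
  ],
  "gripper": [0.6,0.6,0.6]
}}

```text
t: 9.35
tcp_pos: [0.5266, -0.0373, 0.068]
tool_rot: [2.496, 1.905, 0.002]
force: [4.6, -3.6, -7.7]
grip_width: 0.0119
```

The rise stops at 0.068 and the force flips to a pull, so the lugs are in the seat. Easing off, opening and going up.

{"method": "move_arm", "body": {
  "travel": [
    [0,0,0.1],
    [0,0,0],
    [0,0,0],
    [0,0,0],
    [0,0,0]
  ],
  "rotation": [
    [0,0,0],
    [0,0,0],
    [0,0,0],
    [0,0,0],
    [0,0,0]
  ],
  "gripper": [0.8,1.6,3.4,3.4,3.4]
}}

```text
t: 9.77
tcp_pos: [0.5241, -0.0361, 0.0675]
tool_rot: [-2.495, -1.905, 0.002]
force: [-0.2, -0.4, -0.3]
grip_width: 0.034
```

{"method": "move_arm", "body": {
  "travel": [
    [0,0,-0.5],
    [0,0,-1],
    [0,0,-1.5],
    [0,0,-2.5],
    [0,0,-2.5]
  ],
  "rotation": [
    [0,0,0],
    [0,0,0],
    [0,0,0],
    [0,0,0],
    [0,0,0]
  ],
  "gripper": [3.4,3.4,3.4,3.4,3.4]
}}

```text
t: 10.18
tcp_pos: [0.5245, -0.0364, 0.1488]
tool_rot: [-2.496, -1.905, 0.002]
force: [0.1, 0.8, 0.5]
grip_width: 0.0341
```

{"method": "move_arm", "body": {
  "travel": [
    [0,0,-2.5],
    [0,0,-2.5],
    [0,0,0],
    [0,0,0]
  ],
  "rotation": [
    [0,0,0],
    [0,0,0],
    [0,0,0],
    [0,0,0]
  ],
  "gripper": [3.4,3.4,3.4,3.4]
}}

```text
t: 10.52
tcp_pos: [0.5263, -0.0368, 0.2]
tool_rot: [2.494, 1.904, 0.004]
force: [0.8, 0.8, -0.7]
grip_width: 0.0341
```

```bash
python3 - <<'E'
from h import *
need(.525,-.036,.2,73.8)
a=arm.get_image("scene"); cv2.imwrite("pics/s9.png",cv2.resize(a[150:350,200:460],None,fx=3,fy=3,interpolation=cv2.INTER_CUBIC))
E
```

```text
t 10.5167 tcp [ 0.52633357 -0.03683978  0.20003816] yaw 74.72647782505776 tilt z [ 0.00440827 -0.00120678 -0.99998956] tool cm [ 0.04588218 -0.15078506  0.00312637] rz 0.9264778250577592 F [ 0.81878595  0.77492098 -0.66018169] w 0.03412479036138657 q [-0.28  0.39  1.67  0.    1.08 -0.02]
```

View pics/s9.png

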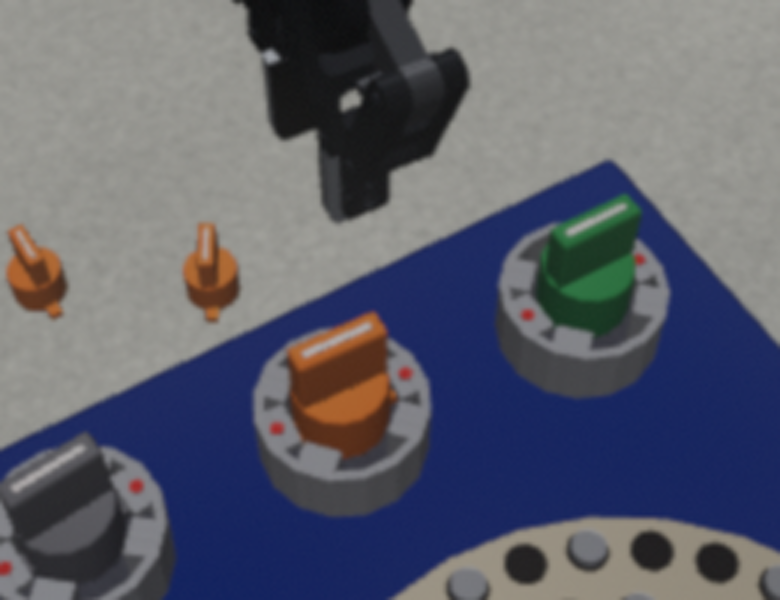

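The orange bar now lies along the red dots like the green one's, and the green and grey caps look unmoved. A small orange piece of lug shows at crop (390,393). I'll swing the arm aside and measure the final height and angle from both cameras.

{"method": "move_arm", "body": {
  "travel": [
    [-3.5,0,-0.5],
    [-4,0,0],
    [-4,0,0],
    [-4,0,0],
    [-4,0,0]
  ],
  "rotation": [
    [0,0,0],
    [0,0,0],
    [0,0,0],
    [0,0,0],
    [0,0,0]
  ],
  "gripper": [3.4,3.4,3.4,3.4,3.4]
}}

```text
t: 10.98
tcp_pos: [0.4722, -0.2254, 0.2013]
tool_rot: [-2.494, -1.905, 0.001]
force: [1.5, -0.1, 0.1]
grip_width: 0.0339
```

{"method": "move_arm", "body": {
  "travel": [
    [-4,0,0],
    [-4,0,0],
    [0,0,0]
  ],
  "rotation": [
    [0,0,0],
    [0,0,0],
    [0,0,0]
  ],
  "gripper": [3.4,3.4,3.4]
}}

```text
t: 11.23
tcp_pos: [0.451, -0.309, 0.2015]
tool_rot: [2.502, 1.897, -0.004]
force: [1.4, -0.1, -0.1]
grip_width: 0.0342
```

```bash
python3 - <<'E'
from h import *
out={}
for n in("scene","top"):
    im=np.mean([arm.get_image(n).astype(float) for _ in range(3)],0).astype(np.uint8); cv2.imwrite(f"pics/{n}9.png",im)
    old=cv2.imread(f"pics/{n}0.png")
    h=cv2.cvtColor(im,cv2.COLOR_BGR2HSV); K=5
    for name,P in(("orange",[.525,-.036,.131]),("green",[.5538,.0807,.131])):
        u,v=proj(n,P).astype(int); r=18; sl=np.s_[v-r:v+r,u-r:u+r]
        hh=cv2.resize(h[sl],None,fx=K,fy=K,interpolation=cv2.INTER_CUBIC)
        lo=(3,90,60) if name=="orange" else (45,70,30); hi=(20,255,255) if name=="orange" else (90,255,255)
        cap=cv2.inRange(hh,lo,hi); big=max(cv2.findContours(cap,0,2)[0],key=cv2.contourArea)
        hull=np.zeros_like(cap); cv2.fillPoly(hull,[big],255); hull=cv2.erode(hull,np.ones((3,3)))
        m=cv2.inRange(hh,(0,0,110),(180,140,255))&hull
        cs=cv2.findContours(m,0,2)[0]
        if not cs: print(n,name,"no stripe"); continue
        c=max(cs,key=cv2.contourArea); rr=cv2.boxPoints(cv2.minAreaRect(c))
        e=sorted([(rr[0],rr[1]),(rr[1],rr[2]),(rr[2],rr[3]),(rr[3],rr[0])],key=lambda p:np.linalg.norm(p[0]-p[1]))[:2]
        ends=[(a+b)/2/K+np.array([u-r,v-r])-.4 for a,b in e]
        ends.sort(key=lambda p:p[0],reverse=(n=="top"))
        # scene: right end = +y ; top: left end = +y
        out[n,name]=(ends[1],ends[0]) if n=="scene" else (ends[1],ends[0])
        print(n,name,np.round(out[n,name],1),"area",cv2.contourArea(c), "diff to start",np.abs(im[sl].astype(int)-old[sl]).mean())
for name in("orange","green"):
    try:
        A,B=[tri(out["scene",name][i],out["top",name][i]) for i in(0,1)]
        print(name,(A[0]+B[0])/2,"len",np.linalg.norm(A[0]-B[0]),"ang",np.degrees(np.arctan2(*(A[0]-B[0])[1::-1])),A[1:],B[1:])
    except KeyError: pass
    for n in("scene","top"):
        if (n,name) in out: a,b=[ray(n,*q,.131) for q in out[n,name]]; print(name,n,"ang",np.degrees(np.arctan2(*(a-b)[1::-1])))
E
```

```text
scene orange [[323.8 257.6]
 [299.8 268.1]] area 2280.0 diff to start 25.99074074074074
scene green [[408.5 217.3]
 [387.8 227.6]] area 1974.5 diff to start 0.5457818930041153
top orange [[365.8 204. ]
 [386.3 209.7]] area 1672.0 diff to start 9.588991769547325
top green [[287.1 184.3]
 [307.1 189.1]] area 1415.5 diff to start 2.031121399176955
orange [ 0.52557279 -0.03733633  0.1316799 ] len 0.03183773859146008 ang 74.6626623001987 (array([-1. ,  0.1]), array([-0.6, -0.5])) (array([-1.2,  0.1]), array([-0.7, -0.5]))
orange scene ang 74.52830399793118
orange top ang 74.72489537086274
green [0.55534299 0.08195688 0.13204868] len 0.03129527539723312 ang 77.0083203212816 (array([-0.8,  0.1]), array([-0.5, -0.5])) (array([-0.7,  0.1]), array([-0.4, -0.4]))
green scene ang 77.73864486605898
green top ang 76.89174944321331
```

The orange bar top is at 0.1317 m (0.137 at the start), matching the locked green cap at 0.1320 m. The bar is at 74.6° against 73.2° for the dots. It is seated, so I'm handing in.

```bash
python3 -c "
from cell import arm
print(arm.close_job())"
```

```text
the job is handed in; nothing more can be done
None
```

The orange cap is locked and the job is handed in. I gripped its bar, pushed it down about 17 mm, turned it about 89° clockwise, let it rise into its seat and let go. The arm then moved clear, finishing at about 11 s.

**Last checks:**
- **Height:** the orange bar top measured 0.1317 m, down from 0.137 m at the start and level with the locked green cap (0.1320 m).
- **Angle:** the bar is at 74.6° against 73.2° for the line through the red dots, well inside the locking range.
- **Seating:** the rise stopped at the seat, and a further small pull gave about -8 N, so the lugs are holding.
- **Other caps:** the picture around the green cap hardly changed. The grey cap was only checked by eye and looked unmoved.

**What disagreed:**
- **Missed grasp:** the first close missed the bar. The fingertips stood roughly 35–40 mm higher than the reported TCP compared with the camera measurements. I corrected this by looking again and descending in small steps.
- **Force reading:** with the cap held down I read 8–9.5 N where about 10.6 N was expected.
- **Grip width:** the gripper read about 12 mm on the 13 mm bar.
- **Lug still in view:** a small piece of orange lug still showed beside the collar in the last picture. The height and angle say the cap is seated.

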